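# Snap the sweet tub's lid shut all round

## Task

The red lid on the tub of sweets is only resting in place: press down each of the four sections of its rim with the fingertips, one after another, until every one has clicked shut, then draw the hand clear. Leave the tub standing where it is without gripping, lifting, tipping or shoving it about, and leave the blue-lidded tub and the other things on the counter alone.

Things in the scene. Friction and masses are not known exactly. Their poses are not given: they have to be found in the camera images.
- tub: the sweet tub to close: clear box, red lid, 186 x 136 mm over the rim (x, y), loose on the counter, about 1 kg; origin at the centre of its underside, z up. The lid has a fixed darker middle panel (top at 80 mm) inside a rim of four separate sections, bands 28 mm wide: 136 mm long across the short ends, 126 mm along the long sides. A section's top is at 94 mm when open, 86 mm when shut
- snap_front (a joint): how far the rim section on the tub's -x (short) side has been pressed down, in m: 0 = standing open, 0.008 = clicked shut (hard stop). It resists with up to about 9 N near 2 mm, springs back up if let go before about 4 mm, and past that snaps down by itself and stays.
- snap_front_pad (a point): the white dot (16 mm) in the middle of that section's top face (-x side of the tub), where to press it straight down; at (-79, 0, 94) mm in the tub's frame while open, 8 mm lower once shut
- snap_back (a joint): how far the rim section on the tub's +x (short) side has been pressed down, in m: 0 = standing open, 0.008 = clicked shut (hard stop). It resists with up to about 9 N near 2 mm, springs back up if let go before about 4 mm, and past that snaps down by itself and stays.
- snap_back_pad (a point): the white dot (16 mm) in the middle of that section's top face (+x side of the tub), where to press it straight down; at (79, 0, 94) mm in the tub's frame while open, 8 mm lower once shut
- snap_left (a joint): how far the rim section on the tub's +y (long) side has been pressed down, in m: 0 = standing open, 0.008 = clicked shut (hard stop). It resists with up to about 9 N near 2 mm, springs back up if let go before about 4 mm, and past that snaps down by itself and stays.
- snap_left_pad (a point): the white dot (16 mm) in the middle of that section's top face (+y side of the tub), where to press it straight down; at (0, 54, 94) mm in the tub's frame while open, 8 mm lower once shut
- snap_right (a joint): how far the rim section on the tub's -y (long) side has been pressed down, in m: 0 = standing open, 0.008 = clicked shut (hard stop). It resists with up to about 9 N near 2 mm, springs back up if let go before about 4 mm, and past that snaps down by itself and stays.
- snap_right_pad (a point): the white dot (16 mm) in the middle of that section's top face (-y side of the tub), where to press it straight down; at (0, -54, 94) mm in the tub's frame while open, 8 mm lower once shut
- other_tub: bystander: the same tub with a blue lid, already shut all round (186 x 136 x 86 mm); origin at the centre of its underside
- can: bystander: red drink can, 62 mm across, 115 mm tall, upright; origin at the centre of its underside
- jar: bystander: yellow-labelled jar with a brass lid, 68 mm across, 100 mm tall, upright; origin at the centre of its underside
- calculator: bystander: black calculator lying flat, 150 x 100 x 18 mm (its x, y, z); origin at the centre of its underside

How it is judged:
By the outcome, as a careful person would: the job done as asked, in the order asked, and still so for the second after the job is handed in, with the robot touching nothing.
It also fails if it takes over 48 s, if anything falls off the work surface, if the arm or the gripper's body presses on something with over 40 N, if the wrist force passes 120 N, or if a joint passes its speed limit or range.

## Robot

A 6-joint arm with a two-finger parallel gripper is mounted at the origin on the work surface. World frame = base frame: x ahead of the robot, y to its left, z up, the work surface at z = 0. Lengths are in m, angles in rad, forces in N, time in s.
With the tool pointing down it reaches from about 0.375 to 0.975 m from the base axis. Payload 3.8 kg.
Tool frame: the origin (TCP) lies midway between the tips of the shut fingers; the grasp point (between the pads) lies 19 mm behind it; z points along the fingers, y is the line along which they close (so a half turn about z gives the same grasp; the last joint's range is limited). The gripper opens to 88 mm and grips with 3 to 60 N. Pads are 18 mm wide; open, the fingers measure 123 mm over their backs; the gripper's body (75 mm by 187 mm) begins 45 mm behind the grasp point.
Start: joints at [-1.154, 0.264, 1.604, -0, 1.274, -0.037], TCP at [0.296, -0.607, 0.239] pointing down, gripper open.
Joint ranges: [-2.63, 2.63], [-0.94, 2.18], [0.31, 2.57], [-1.31, 4.45], [0, 2.66], [-2.55, 2.55]. Speed limits (rad/s): [2.57, 2.57, 3.14, 3.14, 3.14, 3.14].

## Interface

Orientations are given as [roll, pitch, yaw] about the fixed x, y, z axes, in that order (R = Rz(yaw) Ry(pitch) Rx(roll)).
In Python, from plant import env gives the robot as it stands.
- The arm moves only by the tool arm_command, never from a script. Its argument "targets" is a list that holds one entry, the list of rows, each a list of 7 numbers: the shift along the tool's x, y, z in units of 40 mm (1.0 is 40 mm), then the turn, a rotation vector about the tool's x, y, z in units of 6 degrees (1.0 is 6 degrees), then the opening, from -1 (shut) to 1 (fully open). A call has 1 to 12 rows; each row shifts and turns the commanded pose from where the row before left it, along the tool's axes as they then stand; what a row does not reach is not made up. A row lasts 1/12 s, in which the tool goes at most 41.7 mm and 7.16 degrees, less where a joint would pass 70% of its speed; a pose out of reach is approached as far as the arm can. A call is refused whole if a number of a shift passes 1 or a number of a turn 1, either way. A call with a gripper value outside its range is refused whole. The fingers move at their own pace and stop on an object; "squeeze" is the grip in N (left out, the last holds). Time passes only in rows, so rows that do not move let the fingers close. It gives the time, the measured TCP pose, the force, the opening and the grip force at its end, in the units of the state.
- env.get_obs(): the state, without advancing time (a new reading comes with each control period).
- env.read_camera(name): name is "side" or "top"; returns the picture (384x512x3 uint8, red, green, blue); there is no depth.
- env.camera_info(name): a dict with "fovy" (degrees; the focal length in pixels is half the picture's height over the tangent of half this angle, whatever the lens; pixels are square), "cx", "cy" (the principal point, pixels), "rvec" (rotation vector, rad) and "tvec" (3), from world to camera coordinates, as OpenCV has them. Camera axes: x right, y down, z forward; pixel columns grow to the right and rows downward; lengths in m; the calibration is good to about 2 mm. A picture is of the moment at which its call begins. camera_info takes no time and is no camera call.
- env.job_done(): hands the job in; it is judged then, once.
The state is a dict: "clock": time; "joint_pos": joint angles; "joint_velocities": joint speeds; "effort": joint torques, N m; "tool_pos": TCP position; "ee_rot": TCP orientation; "ft_force": force on the tool from outside, world axes, zero at the start; "moment": the same for the moment, N m; "gripper_width": opening from 0.0 (shut) to 1.0 (fully open); "grip_force": force on a finger pad.
Only numpy, scipy, OpenCV 4.12 (cv2) and the standard library are available. Lean on these libraries where they do the work, as an engineer would, in place of code of your own. Each camera call takes 0.05 s, during which the arm holds its last target. There are 200 camera calls.

## Working session

There is one attempt and no reset: what is moved stays moved. The work goes in short steps, Python scripts to look and compute and a tool call to move; the robot and the scene stay as the last step left them, time stands still between calls to the robot, and variables do not carry over. Pictures are saved under pics/ and viewed, at most 10 in all, crops included, and the job is handed in when it is done.

Besides the shell and the picture viewer there is one more tool, called after "Request:" by a JSON object that holds its "fn" and its "kwargs". arm_command: Moves the arm, as the interface text tells. Its arguments: {"type":"object","properties":{"targets":{"type":"array","items":{"type":"array","items":{"type":"array","items":{"type":"number"}}}},"squeeze":{"type":"number"}},"required":["targets"]}

```bash
mkdir -p pics
cat > h.py <<'E'
import numpy as np, cv2
from plant import env
def cam(n):
    i=env.camera_info(n); f=192/np.tan(np.radians(i["fovy"])/2)
    K=np.array([[f,0,i["cx"]],[0,f,i["cy"]],[0,0,1]]); R=cv2.Rodrigues(np.array(i["rvec"],float))[0]
    return K,R,np.array(i["tvec"],float).ravel(),i
def ray(n,uv,z):
    K,R,t,_=cam(n); d=R.T@np.linalg.inv(K)@np.array([*uv,1.]); c=-R.T@t
    return c+d*(z-c[2])/d[2]
def shot(n,name):
    im=env.read_camera(n); cv2.imwrite(f"pics/{name}.png",im[:,:,::-1]); return im
E
python3 - <<'E'
from h import *
shot("top","t0");shot("side","s0")
for n in("top","side"):
    print(cam(n)[3]); K,R,t,_=cam(n); print(-R.T@t)
o=env.get_obs();print(o["tool_pos"],o["ee_rot"],o["ft_force"],o["clock"])
E
```

```text
{'fovy': 43.898498087284715, 'cx': 252.49741100263313, 'cy': 205.601065494722, 'rvec': array([ 2.16025004, -2.14522527,  0.16180169]), 'tvec': array([0.0839703 , 0.58510614, 1.2807226 ])}
[0.39911441 0.0997236  1.34922699]
{'fovy': 56.0444391811847, 'cx': 257.10906854615973, 'cy': 193.67093031701526, 'rvec': array([ 1.02373395, -2.53169428,  0.95563383]), 'tvec': array([0.48960978, 0.30117232, 0.97060432])}
[0.08087501 0.64411309 0.92253608]
[ 0.29565036 -0.60607386  0.23752061] [-3.13954421e+00 -8.49297887e-05  4.53821910e-01] [-1.25442344 -0.49078573 -1.11609767] 0.1
```

```bash
python3 -c "
import cv2,numpy as np
a=cv2.imread('pics/t0.png');b=cv2.imread('pics/s0.png')
cv2.imwrite('pics/both.png',cv2.resize(np.vstack([a,b]),None,fx=.78,fy=.78))"
```

```text
(no output)
```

View pics/t0.png

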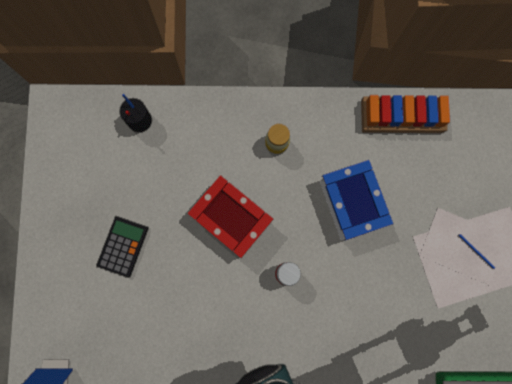

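View pics/s0.png

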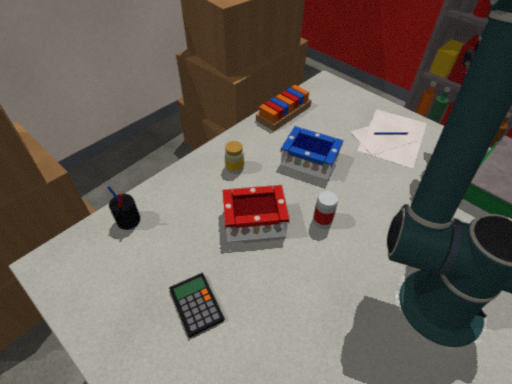

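Top view: red tub centred near (231,217) with white dots near (226,185), (207,197), (253,235), (217,231). The can is close by at (288,273) and the jar at (278,138). The side view shows the same layout, with the tub at (255,212).

Run:
```python
from h import *
P={}
for n,box in(("top",(180,165,285,268)),("side",(210,175,300,245))):
    im=cv2.imread(f"pics/{n[0]}0.png"); x0,y0,x1,y1=box
    hsv=cv2.cvtColor(im,cv2.COLOR_BGR2HSV)
    red=((cv2.inRange(hsv,(0,140,60),(8,255,255))|cv2.inRange(hsv,(172,140,60),(180,255,255))))
    m=np.zeros_like(red); m[y0:y1,x0:x1]=red[y0:y1,x0:x1]
    k,l,st,ce=cv2.connectedComponentsWithStats(m); b=1+st[1:,4].argmax(); m=np.uint8(l==b)*255
    c=max(cv2.findContours(m,cv2.RETR_EXTERNAL,cv2.CHAIN_APPROX_NONE)[0],key=cv2.contourArea)
    hull=np.zeros_like(m); cv2.fillConvexPoly(hull,cv2.convexHull(c),255)
    w=cv2.inRange(hsv,(0,0,120),(180,120,255))&cv2.erode(hull,np.ones((3,3)))
    k,l,st,ce=cv2.connectedComponentsWithStats(w)
    print(n)
    if n=="top":
        r=cv2.minAreaRect(c); q=np.array([ray(n,p,.094) for p in cv2.boxPoints(r)]); print("box",q.round(4).tolist(),np.linalg.norm(np.diff(q,axis=0),axis=1).round(4),q.mean(0).round(4))
    for i in range(1,k):
        if st[i,4]>=6: print(ce[i].round(1),st[i,4],ray(n,ce[i],.094).round(4))
for nm,uv,z in(("can",(288,273),.115),("jar",(278,132),.1),("blue",(357,200),.086)): print(nm,ray("top",uv,z).round(3))
```

```text
top
box [[0.5551, 0.2622, 0.094], [0.6613, 0.1777, 0.094], [0.5424, 0.0345, 0.094], [0.4389, 0.1198, 0.094]] [0.1358 0.1861 0.1341] [0.5494 0.1485 0.094 ]
[207.4 196.7] 34 [0.6001 0.2089 0.094 ]
[243.  200.1] 36 [0.5916 0.114  0.094 ]
[216.9 231.1] 35 [0.5082 0.1821 0.094 ]
[253.1 234.6] 36 [0.4996 0.0865 0.094 ]
side
[252.4 189.5] 19 [0.5919 0.1126 0.094 ]
[280.7 200.9] 22 [0.4997 0.0857 0.094 ]
[227.7 205.5] 22 [0.5998 0.2089 0.094 ]
[256.6 217.6] 21 [0.5079 0.1815 0.094 ]
can [ 0.4   -0.004  0.115]
jar [0.778 0.021 0.1  ]
blue [ 0.595 -0.192  0.086]
```

Request:
{"fn": "arm_command", "kwargs": {"targets": [[[0,0,0,0,0,-1,-1],[0,0,0,0,0,-1,-1],[0,0,0,0,0,-1,-1],[0,0,0,0,0,-1,-1],[0.83,-0.35,0,0,0,-0.1,-1],[0.83,-0.35,0,0,0,0,-1],[0.83,-0.35,0,0,0,0,-1],[0.83,-0.35,0,0,0,0,-1],[0.83,-0.35,0,0,0,0,-1],[0.83,-0.35,0,0,0,0,-1],[0.83,-0.35,0,0,0,0,-1],[0.83,-0.35,0,0,0,0,-1]]]}}

```text
clock: 1.1
tool_pos: [0.3781, -0.3285, 0.2382]
ee_rot: [-3.141, -0.0, 0.883]
ft_force: [0.9, -0.2, -0.1]
gripper_width: 0.115
grip_force: 0.0
```

Request:
{"fn": "arm_command", "kwargs": {"targets": [[[0.83,-0.35,0,0,0,0,-1],[0.83,-0.35,0,0,0,0,-1],[0.83,-0.35,0,0,0,0,-1],[0.83,-0.35,0,0,0,0,-1],[0.83,-0.35,0,0,0,0,-1],[0.83,-0.35,0,0,0,0,-1],[0.83,-0.35,0,0,0,0,-1],[0.83,-0.35,0,0,0,0,-1],[0.83,-0.35,0.3,0,0,0,-1],[0.83,-0.35,0.4,0,0,0,-1],[0,0,0.3,0,0,0,-1],[0,0,0,0,0,0,-1]]]}}

```text
clock: 2.1
tool_pos: [0.4787, 0.0166, 0.1954]
ee_rot: [-3.137, 0.004, 0.887]
ft_force: [-1.7, -0.0, -0.6]
gripper_width: 0.009
grip_force: 0.0
```

```bash
cat >> h.py <<'E'
D=dict(A=(.6000,.2089),B=(.5917,.1133),C=(.5081,.1818),D=(.4997,.0861))
def to(k):
    o=env.get_obs(); p=np.array(o["tool_pos"]); from scipy.spatial.transform import Rotation as S
    R=S.from_euler("xyz",o["ee_rot"]).as_matrix()
    print(round(o["clock"],2),p.round(4),np.array(o["ee_rot"]).round(3),np.array(o["ft_force"]).round(1),o["gripper_width"],
      "to",k,"units",(R.T@(np.array([*D[k],.1])-p)/.04).round(2))
E
python3 -c "
from h import *
to('D')"
```

```text
2.1 [0.4787 0.0166 0.1954] [-3.137  0.004  0.887] [-1.7 -0.  -0.6] 0.008855937434686798 to D units [ 1.69 -0.68  2.38]
```

Request:
{"fn": "arm_command", "kwargs": {"targets": [[[0.85,-0.34,0,0,0,0,-1],[0.84,-0.34,0,0,0,0,-1],[0,0,0.8,0,0,0,-1],[0,0,0.8,0,0,0,-1],[0,0,0.3,0,0,0,-1],[0,0,0,0,0,0,-1],[0,0,0,0,0,0,-1]]]}}

```text
clock: 2.68
tool_pos: [0.5023, 0.0832, 0.1226]
ee_rot: [-3.141, 0.001, 0.882]
ft_force: [-0.3, -0.0, 0.5]
gripper_width: 0.006
grip_force: 0.0
```

```bash
python3 -c "
from h import *
to('D'); shot('side','s1')"
```

```text
2.68 [0.5023 0.0832 0.1226] [-3.141e+00  1.000e-03  8.820e-01] [-0.3 -0.   0.5] 0.0062255706621489465 to D units [ 0.02 -0.09  0.57]
```

View pics/s1.png

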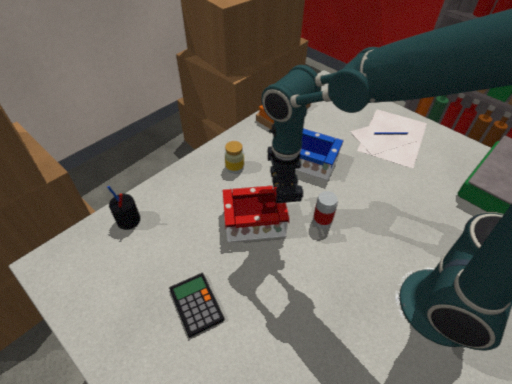

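The side view shows the closed fingertips at about (286,198), over the dot on the end nearest the can. Next I trim y and lower to the rim.

Request:
{"fn": "arm_command", "kwargs": {"targets": [[[0.02,-0.09,0.3,0,0,0,-1],[0,0,0.3,0,0,0,-1],[0,0,0.08,0,0,0,-1],[0,0,0.06,0,0,0,-1],[0,0,0.05,0,0,0,-1],[0,0,0.05,0,0,0,-1],[0,0,0,0,0,0,-1],[0,0,0,0,0,0,-1]]]}}

```text
clock: 3.4
tool_pos: [0.5005, 0.0874, 0.089]
ee_rot: [-3.142, -0.0, 0.883]
ft_force: [0.3, 0.3, -0.0]
gripper_width: 0.004
grip_force: 0.0
```

Request:
{"fn": "arm_command", "kwargs": {"targets": [[[0,0,0.05,0,0,0,-1],[0,0,0.03,0,0,0,-1],[0,0,0,0,0,0,-1],[0,0,0,0,0,0,-1]]]}}

```text
clock: 3.73
tool_pos: [0.5008, 0.0874, 0.0864]
ee_rot: [3.141, -0.0, 0.883]
ft_force: [-2.1, -0.2, 4.5]
gripper_width: 0.006
grip_force: 2.1
```

Request:
{"fn": "arm_command", "kwargs": {"targets": [[[0,0,-0.4,0,0,0,-1],[0,0,-0.4,0,0,0,-1],[0.8,0,0,0,0,0,-1],[0.8,0,0,0,0,0,-1],[0.8,0,0,0,0,0,-1],[0.8,0,0,0,0,0,-1],[0.75,0,0,0,0,0,-1],[0,0,0,0,0,0,-1],[0,0,0,0,0,0,-1],[0,0,0,0,0,0,-1]]]}}

```text
clock: 4.57
tool_pos: [0.5998, 0.209, 0.117]
ee_rot: [-3.141, 0.002, 0.884]
ft_force: [0.1, 0.8, -0.4]
gripper_width: 0.004
grip_force: 0.0
```

```bash
python3 -c "
from h import *
to('A')"
```

```text
4.57 [0.5998 0.209  0.117 ] [-3.141e+00  2.000e-03  8.840e-01] [ 0.1  0.8 -0.4] 0.0037637022550891146 to A units [0.   0.01 0.43]
```

Request:
{"fn": "arm_command", "kwargs": {"targets": [[[0,0,0.25,0,0,0,-1],[0,0,0.25,0,0,0,-1],[0,0,0.06,0,0,0,-1],[0,0,0.05,0,0,0,-1],[0,0,0.05,0,0,0,-1],[0,0,0.05,0,0,0,-1],[0,0,0.05,0,0,0,-1],[0,0,0.03,0,0,0,-1],[0,0,0,0,0,0,-1],[0,0,0,0,0,0,-1]]]}}

```text
clock: 5.4
tool_pos: [0.6004, 0.209, 0.0864]
ee_rot: [-3.141, 0.001, 0.883]
ft_force: [-2.2, -1.5, 4.7]
gripper_width: 0.005
grip_force: 2.0
```

Request:
{"fn": "arm_command", "kwargs": {"targets": [[[0,0,-0.4,0,0,0,-1],[0,0,-0.4,0,0,0,-1],[-0.66,-0.45,0,0,0,0,-1],[-0.66,-0.45,0,0,0,0,-1],[-0.66,-0.45,0,0,0,0,-1],[0,0,0,0,0,0,-1],[0,0,0,0,0,0,-1],[0,0,0,0,0,0,-1]]]}}

```text
clock: 6.07
tool_pos: [0.5097, 0.1828, 0.1187]
ee_rot: [3.141, -0.002, 0.883]
ft_force: [0.6, 0.8, 0.6]
gripper_width: 0.006
grip_force: 0.0
```

```bash
python3 -c "
from h import *
to('C')
im=shot('side','s2')
cv2.imwrite('pics/s2c.png',cv2.resize(im[150:260,190:340,::-1],None,fx=5,fy=5,interpolation=cv2.INTER_CUBIC))"
```

```text
6.07 [0.5097 0.1828 0.1187] [ 3.141e+00 -2.000e-03  8.830e-01] [0.6 0.8 0.6] 0.006449881196341784 to C units [-0.05 -0.01  0.47]
```

View pics/s2c.png

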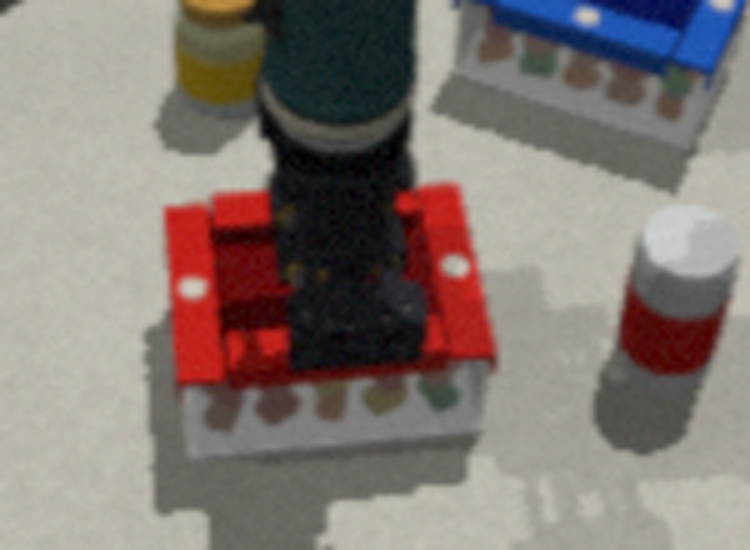

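The crop shows both short-end sections (dots at (192,288) and (455,266)) sitting low, and the tub hasn't moved. The fingers are over the near long section.

Request:
{"fn": "arm_command", "kwargs": {"targets": [[[-0.05,0,0.28,0,0,0,-1],[0,0,0.25,0,0,0,-1],[0,0,0.06,0,0,0,-1],[0,0,0.05,0,0,0,-1],[0,0,0.05,0,0,0,-1],[0,0,0.05,0,0,0,-1],[0,0,0.05,0,0,0,-1],[0,0,0.03,0,0,0,-1],[0,0,0,0,0,0,-1],[0,0,0,0,0,0,-1]]]}}

```text
clock: 6.95
tool_pos: [0.5074, 0.181, 0.0863]
ee_rot: [-3.141, 0.001, 0.883]
ft_force: [-4.2, -0.2, 9.1]
gripper_width: 0.003
grip_force: 4.7
```

Request:
{"fn": "arm_command", "kwargs": {"targets": [[[0,0,-0.4,0,0,0,-1],[0,0,-0.4,0,0,0,-1],[0,0.9,0,0,0,0,-1],[0,0.9,0,0,0,0,-1],[0,0.9,0,0,0,0,-1],[0,0,0,0,0,0,-1],[0,0,0,0,0,0,-1],[0,0,0,0,0,0,-1]]]}}

```text
clock: 7.62
tool_pos: [0.59, 0.1124, 0.1165]
ee_rot: [-3.14, 0.001, 0.882]
ft_force: [0.4, -0.4, -0.4]
gripper_width: 0.004
grip_force: 0.0
```

```bash
python3 -c "
from h import *
to('B')"
```

```text
7.62 [0.59   0.1124 0.1165] [-3.14e+00  1.00e-03  8.82e-01] [ 0.4 -0.4 -0.4] 0.004158735076586106 to B units [0.04 0.02 0.41]
```

Request:
{"fn": "arm_command", "kwargs": {"targets": [[[0.04,0,0.24,0,0,0,-1],[0,0,0.25,0,0,0,-1],[0,0,0.05,0,0,0,-1],[0,0,0.05,0,0,0,-1],[0,0,0.05,0,0,0,-1],[0,0,0.05,0,0,0,-1],[0,0,0.05,0,0,0,-1],[0,0,0.03,0,0,0,-1],[0,0,0,0,0,0,-1],[0,0,0,0,0,0,-1]]]}}

```text
clock: 8.45
tool_pos: [0.5919, 0.1138, 0.0864]
ee_rot: [-3.142, 0.0, 0.883]
ft_force: [0.3, 0.7, -0.6]
gripper_width: 0.005
grip_force: 0.0
```

Request:
{"fn": "arm_command", "kwargs": {"targets": [[[0,0,0.03,0,0,0,-1],[0,0,0,0,0,0,-1],[0,0,0,0,0,0,-1]]]}}

```text
clock: 8.7
tool_pos: [0.592, 0.1138, 0.0864]
ee_rot: [-3.141, -0.0, 0.883]
ft_force: [-3.6, -0.0, 6.6]
gripper_width: 0.001
grip_force: 3.0
```

Request:
{"fn": "arm_command", "kwargs": {"targets": [[[0,0,-0.4,0,0,0,-1],[0,0,-0.8,0,0,0,-1],[0,0,-0.9,0,0,0,-1],[0,0,-0.9,0,0,0,-1],[-0.8,0.3,0,0,0,0,-1],[-0.8,0.3,0,0,0,0,-1],[-0.8,0.3,0,0,0,0,-1],[-0.8,0.3,0,0,0,0,-1],[-0.8,0.3,0,0,0,0,-1],[-0.8,0.3,0,0,0,0,-1],[-0.8,0.3,0,0,0,0,-1],[-0.8,0.3,0,0,0,0,-1]]]}}

```text
clock: 9.7
tool_pos: [0.5029, -0.1466, 0.2054]
ee_rot: [3.141, -0.0, 0.883]
ft_force: [-0.5, -1.0, -0.4]
gripper_width: 0.004
grip_force: 0.0
```

Request:
{"fn": "arm_command", "kwargs": {"targets": [[[-0.8,0.3,0,0,0,0,-1],[-0.8,0.3,0,0,0,0,-1],[0,0,0,0,0,0,-1],[0,0,0,0,0,0,-1],[0,0,0,0,0,0,-1]]]}}

```text
clock: 10.12
tool_pos: [0.4815, -0.2096, 0.2053]
ee_rot: [-3.141, -0.001, 0.882]
ft_force: [0.0, 1.0, -0.1]
gripper_width: 0.003
grip_force: 0.0
```

Run:
```python
from h import *
to('B')
a=shot('side','s3'); t=shot('top','t3')
c=lambda im,x,y:cv2.resize(im[y:y+110,x:x+110],None,fx=3.6,fy=3.6,interpolation=cv2.INTER_CUBIC)
s0=cv2.imread('pics/s0.png')
cv2.imwrite('pics/cmp.png',np.hstack([c(s0,200,155),c(a[:,:,::-1],200,155)]))
K,R,tv,_=cam("top")
for n,im,uvs in(("top",t,[(207.4,196.7),(243,200.1),(216.9,231.1),(253.1,234.6)]),("side",a,[(227.7,205.5),(252.4,189.5),(256.6,217.6),(280.7,200.9)])):
    hsv=cv2.cvtColor(im,cv2.COLOR_RGB2HSV)
    for u,v in uvs:
        x,y=int(u)-7,int(v)-6
        m=cv2.inRange(hsv[y:y+15,x:x+15],(0,0,110),(180,120,255))
        k,l,st,ce=cv2.connectedComponentsWithStats(m)
        i=min((j for j in range(1,k) if st[j,4]>=6),key=lambda j:np.hypot(*(ce[j]-7)),default=None)
        if i: q=ce[i]+(x,y); print(n,(u,v),q.round(1),st[i,4],ray(n,q,.086).round(4))
```

```text
10.12 [ 0.4815 -0.2096  0.2053] [-3.141e+00 -1.000e-03  8.820e-01] [ 0.   1.  -0.1] 0.0034423089780590077 to B units [ 7.98 -3.    2.64]
top (207.4, 196.7) [207.6 197.4] 33 [0.5993 0.2091 0.086 ]
top (243, 200.1) [243.2 200.4] 35 [0.5919 0.1134 0.086 ]
top (216.9, 231.1) [217.2 231.5] 36 [0.5079 0.1818 0.086 ]
top (253.1, 234.6) [253.1 234.9] 38 [0.4995 0.0865 0.086 ]
side (227.7, 205.5) [228.  207.2] 19 [0.5995 0.2086 0.086 ]
side (252.4, 189.5) [252.5 191.5] 20 [0.5909 0.113  0.086 ]
side (256.6, 217.6) [256.6 219.3] 22 [0.5077 0.1816 0.086 ]
side (280.7, 200.9) [280.6 202.6] 21 [0.4995 0.0855 0.086 ]
```

View pics/cmp.png

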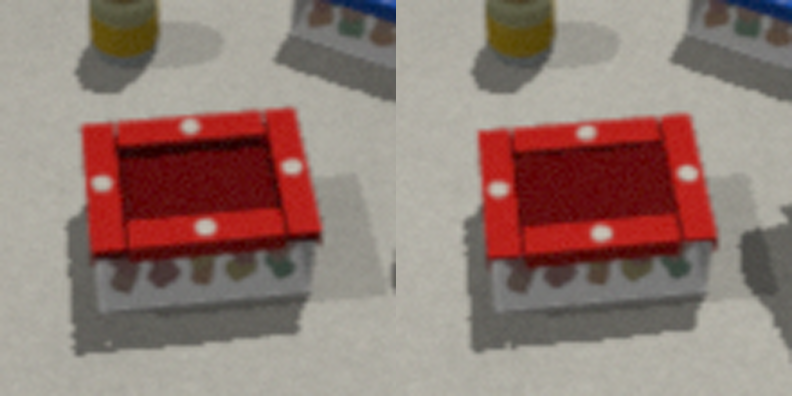

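In the after crop (right half) all four sections sit about 2 px lower, with dots at (499,189), (586,132), (688,173) and (601,233). At 86 mm both cameras give the same dot positions, and the tub has not moved.

```bash
python3 -c "
from plant import env
print(env.job_done())"
```

```text
the job is handed in; nothing more can be done
None
```

All four rim sections of the red lid are clicked shut, the tub stands where it was, the hand is clear, and the job was handed in at about 10 s on the robot's clock.

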